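# Load the shelf-label unwinder and hold its clamp hub down

### The arm

A 6-joint arm with a two-finger parallel gripper is mounted at the origin on the work surface. World frame = base frame: x ahead of the robot, y to its left, z up, the work surface at z = 0. Lengths are in m, angles in rad, forces in N, time in s.
With the tool pointing down it reaches from about 0.2 to 0.875 m from the base axis. Payload 3.4 kg.
Tool frame: the origin (TCP) lies at the very end of the fingers, on their centre line; the grasp point (between the pads) lies 19 mm behind it (robot.grasp_offset is the distance from the TCP to the grasp point, in m); z points along the fingers, y is the line along which they close (so a half turn about z gives the same grasp; the last joint's range is limited). The gripper opens to 94 mm and grips with 3 to 60 N. Pads are 16 mm wide; open, the fingers measure 119 mm over their backs; the gripper's body (75 mm by 177 mm) begins 78 mm behind the grasp point.
Start: joints at [1.105, 0.276, 1.505, -0, 1.361, -0.121], TCP at [0.194, 0.541, 0.205] pointing down, gripper open.
Joint ranges: [-2.89, 2.89], [-0.75, 2.08], [0.22, 2.7], [-1.18, 4.32], [0.11, 2.71], [-2.7, 2.7]. Speed limits (rad/s): [2.57, 2.57, 3.14, 3.14, 3.14, 3.14].

### API

Orientations are given as a unit quaternion [w, x, y, z].
In Python, from rig import robot, imaging, recognise gives the robot as it stands.
- The arm moves only by the tool play_rows, never from a script. Its argument "deltas" is a list of rows, each an object of numbers: "claw": the closure in counts, from 0 (fully open) to 255 (shut); "x", "y", "z": the shift along the tool's x, y, z in m; "turn": the turn about the tool's z in degrees. A call has 1 to 10 rows; each row is the pose to reach, as a shift and turn from the pose commanded when the call began, along the tool's axes at that moment; what a row does not reach only later rows make up. A row lasts 1/10 s, in which the tool goes at most 50 mm and 8.59 degrees, less where a joint would pass 70% of its speed; a pose out of reach is approached as far as the arm can. A call with a gripper value outside its range is refused whole. The fingers move at their own pace and stop on an object; "force" is the grip in N (left out, the last holds). Time passes only in rows, so rows that repeat a pose let the fingers close. It gives the time, the measured TCP pose, the force, the opening and the grip force at its end, in the units of the state.
- robot.get_obs(): the state, without advancing time (a new reading comes with each control period).
- imaging.get_image(name): name is "side" or "top"; returns the picture (384x512x3 uint8, blue, green, red); there is no depth.
- imaging.camera_params(name): a dict with "mtx" (3x3 intrinsics, pixels), "camera_from_world" (4x4, takes a point from world to camera coordinates). Camera axes: x right, y up, looking along -z (the intrinsics and any distortion apply to the point x, -y, -z); pixel columns grow to the right and rows downward; lengths in m; the calibration is good to about 2 mm. A picture is of the moment at which its call begins. camera_params takes no time and is no camera call.
- robot.close_job(): hands the job in; it is judged then, once.
Trained networks look in the newest picture that a camera, given by its name, has taken for a name from the list of things; names that differ only in an ending like _2 or _b are one class to them, and where a whole thing is asked for, a point or a joint stands for the part that bears it (a point fixed in the world has none). Each returns a list of dicts, best first, with "score" (0 to 1); they miss things now and then, are a little off and sometimes report something else, mostly with a low value. They report only what shows in the picture. A call takes as long as a camera call.
- recognise(thing, camera): "point" ([x, y, z] in m, in world coordinates, good to about 4 mm: the middle of the surface that is visible of it).
The state is a dict: "time": time; "qpos": joint angles; "dq": joint speeds; "joint_torque": joint torques, N m; "tcp_pos": TCP position; "tool_rot": TCP orientation; "force": force on the tool from outside, world axes, zero at the start; "ft_torque": the same for the moment, N m; "opening": finger opening in m; "grip_force": force on a finger pad.
Only numpy, scipy, OpenCV 4.12 (cv2) and the standard library are available. Lean on these libraries where they do the work, as an engineer would, in place of code of your own. Each camera call takes 0.05 s, during which the arm holds its last target. There are 200 camera calls.

### The job

Put the roll of shelf labels over the upright spindle of the label unwinder, down onto its platter. Then fit the grey clamp hub over the spindle, flange down, turning it until its splines mesh, slide it fully home on the roll and press the sprung platter down close to its stop. Finish while still holding the hub pressed down like that (do not let go), and leave the tin and the jar where they stand.

Things in the scene. Friction and masses are not known exactly. Their poses are not given: they have to be found in the camera images.
- unwinder: Label unwinder fixed to the bench: grey box 190 (its x) x 140 (its y) mm, top 40 mm above the bench, small control panel on its -x end, guide pin (12 mm diameter, top 75 mm above the bench) at its (80, 45) mm. Origin: on the bench, under the centre of the box, on the axis of the upright steel spindle. The spindle does not turn.
- spindle_seat (a point): Point on the spindle axis at the platter's top when the platter is up, 60 mm above the bench; it does not sink with the platter. The spindle is a plain round shaft 22 mm in diameter up to 98 mm above the bench, then ribbed (see rib_top).
- rib_top (a point): Point on the spindle axis at the top of its ribs, 136 mm above the bench. The ribs start at 98 mm: four, a cross seen from above, pointing along the box's +x, -x, +y, -y, each 7 mm wide (the top 3 mm 5 mm wide), reaching 11 mm from the axis. Above them a tapered pilot pin, 10 mm in diameter, rises to 148 mm.
- platter (a joint): Black round platter, 90 mm in diameter, 8 mm thick, around the spindle; carries the roll and sinks straight down on a spring. Value in m: 0 = up (top 60 mm above the bench), 0.008 = down on its stop. The spring yields from 7 N and takes 13.5 N at the stop, weight of roll and hub included; roll and hub alone do not sink it.
- roll_mid (a point): Centre of the label roll, 25 mm above its underside: white paper roll with a brown cardboard core, standing upright on the bench, 64 mm outside diameter, 50 mm high, bore 26.6 mm right through, about 180 g. Both ends alike. z is its axis.
- hub_mid (a point): Centre of the clamp hub, 25 mm above its underside: grey plastic, 140 g, 50 mm high, standing on its flange (round, 64 mm diameter, lowest 8 mm, opening 28 mm). Above it a square boss 40 x 40 mm, sides square to the hub's x and y, with a cross-shaped through hole: four slots 9.4 mm wide along the hub's +x, -x, +y, -y (to the middles of its sides), reaching 13 mm out.
- hub_foot (a point): Centre of the hub's underside. The hub fits the ribs at any quarter turn, within about 6 degrees. Not meshed, it stops with this point 128 mm above the bench; meshed and home on the roll, this point is 110 mm above the bench with the platter up, 102 mm with the platter on its stop.
- tin: Bystander: food tin with a green label, 74 mm diameter, 108 mm high. Origin: centre of its underside.
- jar: Bystander: jar with black lid, 68 mm diameter, 85 mm high. Origin: centre of its underside.

How it is judged:
By the outcome, as a careful person would: the job done as asked, in the order asked, and still so for the second after the job is handed in, while the arm keeps its last pose, push and grip.
It also fails if it takes over 61 s, if anything falls off the work surface, if the arm or the gripper's body presses on something with over 40 N, if the wrist force passes 120 N, or if a joint passes its speed limit or range.

## Working session

There is one attempt and no reset: what is moved stays moved. The work goes in short steps, Python scripts to look and compute and a tool call to move; the robot and the scene stay as the last step left them, time stands still between calls to the robot, and variables do not carry over. Pictures are saved under pics/ and viewed, at most 10 in all, crops included, and the job is handed in when it is done.

Besides the shell and the picture viewer there is one more tool, called after "Call:" in YAML: its name, and indented under it one key for each argument. play_rows: Moves the arm, as the interface text tells. Its arguments: {"type":"object","properties":{"deltas":{"type":"array"},"force":{"type":"number"}},"required":["deltas"]}

```bash
mkdir -p pics
cat > h.py <<'E'
import numpy as np, cv2
from rig import robot, imaging, recognise
def ray(cam,u,v):
    p=imaging.camera_params(cam); T=np.array(p["camera_from_world"]);K=np.array(p["mtx"])
    d=np.linalg.inv(K)@[u,v,1]; d=np.array([d[0],-d[1],-d[2]])
    R=T[:3,:3]; return -R.T@T[:3,3], R.T@d
def atz(cam,u,v,z):
    o,d=ray(cam,u,v); return o+d*(z-o[2])/d[2]
def proj(cam,P):
    p=imaging.camera_params(cam); T=np.array(p["camera_from_world"]);K=np.array(p["mtx"])
    c=T[:3,:3]@np.array(P)+T[:3,3]; q=K@[c[0],-c[1],-c[2]]; return q[:2]/q[2]
E
python3 - <<'E'
from h import *
for c in("top","side"):
    cv2.imwrite(f"pics/{c}1.png",imaging.get_image(c))
    p=imaging.camera_params(c); print(c,{k:np.round(v,3).tolist() for k,v in p.items() if k!='x'}, np.round(ray(c,256,192)[0],3))
    for t in("unwinder","platter","roll_mid","hub_mid","tin","jar"):
        print(t,[(round(r["score"],2),np.round(r["point"],3).tolist()) for r in recognise(t,c)[:2]])
o=robot.get_obs();print(o["time"],o["tcp_pos"],o["tool_rot"],o["opening"])
E
```

```text
top {'mtx': [[380.645, 0.0, 255.608], [0.0, 380.645, 191.46], [0.0, 0.0, 1.0]], 'camera_from_world': [[0.0, -1.0, -0.004, 0.023], [0.994, -0.0, 0.107, -0.556], [-0.107, -0.004, 0.994, -0.996], [0.0, 0.0, 0.0, 1.0]]} [0.447 0.018 1.05 ]
unwinder [(0.96, [0.551, 0.002, 0.037])]
platter [(0.97, [0.556, 0.006, 0.064])]
roll_mid [(0.72, [0.428, 0.317, 0.048]), (0.47, [0.553, -0.001, 0.038])]
hub_mid [(0.69, [0.426, -0.284, 0.038])]
tin [(0.85, [0.652, -0.26, 0.108])]
jar [(0.67, [0.651, 0.272, 0.085])]
side {'mtx': [[454.561, 0.0, 253.315], [0.0, 454.561, 190.585], [0.0, 0.0, 1.0]], 'camera_from_world': [[0.986, -0.165, -0.018, -0.541], [0.118, 0.62, 0.776, -0.129], [-0.117, -0.767, 0.631, -1.283], [0.0, 0.0, 0.0, 1.0]]} [ 0.399 -0.994  0.899]
unwinder [(0.88, [0.553, -0.026, 0.04])]
platter [(0.95, [0.552, -0.01, 0.063])]
roll_mid [(0.64, [0.424, 0.298, 0.04])]
hub_mid [(0.73, [0.424, -0.303, 0.033])]
tin [(0.55, [0.652, -0.3, 0.088])]
jar [(0.84, [0.649, 0.252, 0.057])]
0.7 [0.19437911 0.54119547 0.20553586] [1.84174830e-05 1.71557384e-01 9.85174126e-01 7.14604030e-05] 0.09400312364015517
```

View pics/top1.png

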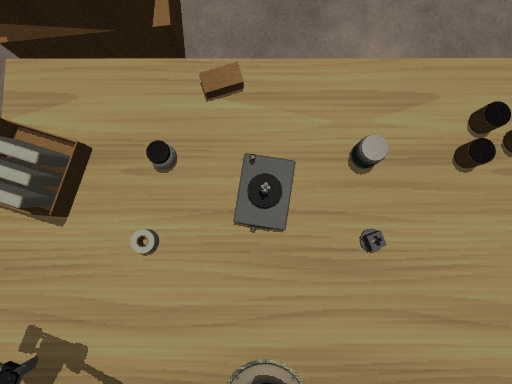

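View pics/side1.png

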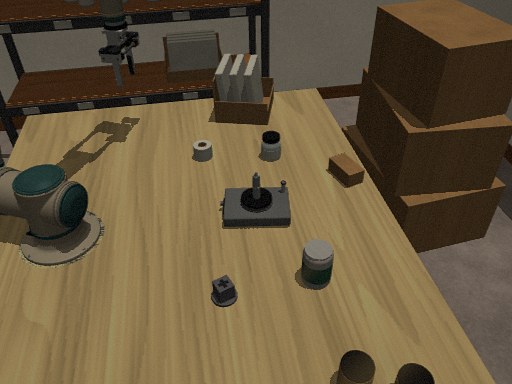

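The top view shows the roll at (144,241), the spindle at (265,188), the hub at (373,240), the tin at (369,150) and the jar at (160,152). The side view agrees. I'll zoom in for the hub and box yaw.

Run:
```python
from h import *
im=cv2.imread("pics/top1.png")
a=[im[145:240,225:305],im[220:260,350:395],im[222:262,122:167]]
f=[5,8,8]
b=[cv2.resize(x,None,fx=k,fy=k,interpolation=cv2.INTER_CUBIC) for x,k in zip(a,f)]
out=np.zeros((640,760,3),np.uint8); out[:475,:400]=b[0]; out[:320,400:760]=b[1]; out[320:640,400:760]=b[2]
out=cv2.convertScaleAbs(cv2.resize(out[:600],None,fx=1,fy=1),alpha=1.8); cv2.imwrite("pics/crop1.png",out)
# box: fit grey region
g=im[145:240,225:305]; hsv=cv2.cvtColor(g,cv2.COLOR_BGR2HSV); m=(hsv[...,1]<60).astype(np.uint8)
m=cv2.morphologyEx(m,cv2.MORPH_OPEN,np.ones((9,9)))
c=max(cv2.findContours(m,0,2)[0],key=cv2.contourArea); r=cv2.minAreaRect(c); bx=cv2.boxPoints(r)+[225,145]
print(r[1]); print(np.round([atz("top",*p,0.04) for p in bx],4))
```

```text
(51.988136291503906, 71.5157470703125)
[[ 0.4701  0.082   0.04  ]
 [ 0.6603  0.055   0.04  ]
 [ 0.6393 -0.0835  0.04  ]
 [ 0.4501 -0.0538  0.04  ]]
```

View pics/crop1.png

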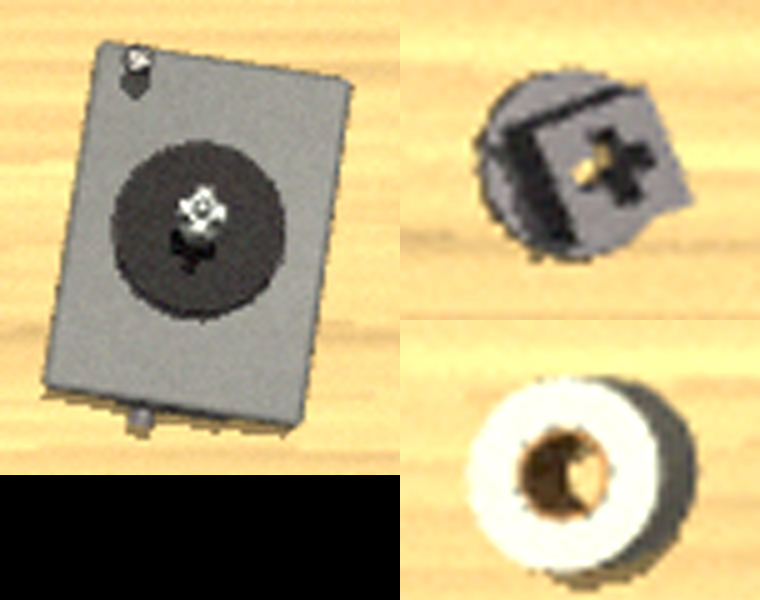

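The crop shows the box yaw at about -8.4°. The spindle top is near (265.6,186.6), the hub cross near (377,240.5) with about 22° yaw, and the roll top near (142.4,241). Next I'll compute positions by sub-pixel fits, using the platter disc, roll disc and guide pin as a check.

```bash
cat >> h.py <<'E'
def state():
    o=robot.get_obs(); q=o["tool_rot"]; from scipy.spatial.transform import Rotation as Ro
    R=Ro.from_quat([q[1],q[2],q[3],q[0]]).as_matrix(); return o,R,np.array(o["tcp_pos"]),np.degrees(np.arctan2(R[1,1],R[0,1]))
def go(P,ya=None):
    o,R,p,y=state(); t=0 if ya is None else (y-ya+180)%360-180
    print("t",round(o["time"],2),"tcp",np.round(p,4),"yang",round(y,2),"q6",round(o["qpos"][5],2),"F",np.round(o["force"],1),"-> shift mm",np.round(R.T@(np.array(P)-p)*1000,1),"turn",round(t,1))
E
python3 - <<'E'
from h import *
im=cv2.imread("pics/top1.png")
def blob(m,y0,x0):
    c=max(cv2.findContours(m.astype(np.uint8),0,1)[0],key=cv2.contourArea); e=cv2.fitEllipse(cv2.convexHull(c)); return np.array(e[0])+[x0,y0],e[1]
g=im[165:215,240:290]; c,s=blob(g.max(2)<50,165,240); print("platter",c,s,atz("top",*c,.06))
g=im[222:262,122:167]; hsv=cv2.cvtColor(g,cv2.COLOR_BGR2HSV); c,s=blob((hsv[...,1]<50)&(hsv[...,2]>90),222,122); print("roll",c,s,atz("top",*c,.05))
print("pilot",atz("top",265.6,186.6,.148),"pin",atz("top",252.6,156.4,.075),"hub",atz("top",377,240.5,.05))
y=np.radians(-8.4); print("pin pred",np.array([.555,0])+[80e-3*np.cos(y)-.045*np.sin(y),80e-3*np.sin(y)+.045*np.cos(y)])
# hub yaw from crop corners
B,C,D=[atz("top",(u-400)/8+350,v/8+220,.05)[:2] for u,v in((640,88),(692,200),(575,243))]
print(np.degrees(np.arctan2(*(B-C)[::-1]))%90,np.degrees(np.arctan2(*(D-C)[::-1]))%90,np.linalg.norm(B-C),np.linalg.norm(D-C),(B+D)/2)
go([.428,.313,.12])
E
```

```text
platter [264.10210991 190.75169945] (34.68296432495117, 35.401275634765625) [5.54584233e-01 2.99875722e-04 6.00000000e-02]
roll [142.18559837 240.85011101] (23.234546661376953, 23.94011688232422) [0.42433719 0.31834447 0.05      ]
pilot [ 0.5549463  -0.00169126  0.148     ] pin [0.64282618 0.03028505 0.075     ] hub [ 0.42539556 -0.29328105  0.05      ]
pin pred [0.64071552 0.03283061]
23.34275129082544 19.807617018437085 0.03940110541959853 0.04081024607591846 [ 0.42497705 -0.29053439]
t 0.7 tcp [0.1944 0.5412 0.2055] yang 70.24 q6 -0.12 F [ 0.5 -0.3  0.2] -> shift mm [-297.  -135.8   85.5] turn 0
```

Call:
play_rows:
  deltas:
    - {"x":-0.04,"y":-0.02,"z":0.01,"claw":0}
    - {"x":-0.08,"y":-0.04,"z":0.02}
    - {"x":-0.12,"y":-0.06,"z":0.03}
    - {"x":-0.16,"y":-0.08,"z":0.04}
    - {"x":-0.2,"y":-0.095,"z":0.055}
    - {"x":-0.24,"y":-0.11,"z":0.07}
    - {"x":-0.27,"y":-0.12,"z":0.08}
    - {"x":-0.292,"y":-0.132,"z":0.085}
    - {"x":-0.292,"y":-0.132,"z":0.085}
    - {"x":-0.292,"y":-0.132,"z":0.085}
  force: 15

```text
invalid input at $.deltas[0]: expected keys claw, x, y, z, turn
```

Run:
```python
from h import *
go([.4245,.318,.015])
```

```text
t 0.7 tcp [0.1944 0.5412 0.2055] yang 70.24 q6 -0.12 F [ 0.5 -0.3  0.2] -> shift mm [-292.  -132.3  190.5] turn 0
```

All keys are needed in every row.

Call:
play_rows:
  deltas:
    - {"x":-0.04,"y":-0.02,"z":0.01,"turn":0,"claw":0}
    - {"x":-0.08,"y":-0.04,"z":0.02,"turn":0,"claw":0}
    - {"x":-0.12,"y":-0.06,"z":0.03,"turn":0,"claw":0}
    - {"x":-0.16,"y":-0.08,"z":0.04,"turn":0,"claw":0}
    - {"x":-0.2,"y":-0.095,"z":0.055,"turn":0,"claw":0}
    - {"x":-0.24,"y":-0.11,"z":0.07,"turn":0,"claw":0}
    - {"x":-0.27,"y":-0.12,"z":0.08,"turn":0,"claw":0}
    - {"x":-0.292,"y":-0.132,"z":0.085,"turn":0,"claw":0}
    - {"x":-0.292,"y":-0.132,"z":0.085,"turn":0,"claw":0}
    - {"x":-0.292,"y":-0.132,"z":0.085,"turn":0,"claw":0}
  force: 15

```text
time: 1.7
tcp_pos: [0.4246, 0.3182, 0.1205]
tool_rot: [-0.0, 0.172, 0.985, 0.0]
force: [-0.2, -0.1, 0.6]
opening: 0.0939
grip_force: 0.0
```

Run:
```python
from h import *
go([.4245,.318,.015])
```

```text
t 1.7 tcp [0.4246 0.3182 0.1205] yang 70.15 q6 -0.71 F [-0.2 -0.1  0.6] -> shift mm [-1.000e-01 -2.000e-01  1.055e+02] turn 0
```

Call:
play_rows:
  deltas:
    - {"x":0,"y":0,"z":0.03,"turn":0,"claw":0}
    - {"x":0,"y":0,"z":0.06,"turn":0,"claw":0}
    - {"x":0,"y":0,"z":0.085,"turn":0,"claw":0}
    - {"x":0,"y":0,"z":0.105,"turn":0,"claw":0}
    - {"x":0,"y":0,"z":0.105,"turn":0,"claw":0}
    - {"x":0,"y":0,"z":0.105,"turn":0,"claw":255}
    - {"x":0,"y":0,"z":0.105,"turn":0,"claw":255}
    - {"x":0,"y":0,"z":0.105,"turn":0,"claw":255}
    - {"x":0,"y":0,"z":0.105,"turn":0,"claw":255}
    - {"x":0,"y":0,"z":0.105,"turn":0,"claw":255}
  force: 15

```text
time: 2.7
tcp_pos: [0.4255, 0.3191, 0.0166]
tool_rot: [0.001, 0.172, 0.985, 0.001]
force: [-0.4, 0.6, 4.4]
opening: 0.0646
grip_force: 15.0
```

Call:
play_rows:
  deltas:
    - {"x":0,"y":0,"z":0,"turn":0,"claw":255}
    - {"x":0,"y":0,"z":0,"turn":0,"claw":255}
    - {"x":0,"y":0,"z":-0.015,"turn":0,"claw":255}
    - {"x":0,"y":0,"z":-0.04,"turn":0,"claw":255}
    - {"x":0,"y":0,"z":-0.07,"turn":0,"claw":255}
    - {"x":0,"y":0,"z":-0.1,"turn":0,"claw":255}
    - {"x":0,"y":0,"z":-0.13,"turn":0,"claw":255}
    - {"x":0,"y":0,"z":-0.155,"turn":0,"claw":255}
    - {"x":0,"y":0,"z":-0.165,"turn":0,"claw":255}
    - {"x":0,"y":0,"z":-0.165,"turn":0,"claw":255}

```text
time: 3.7
tcp_pos: [0.425, 0.3183, 0.1812]
tool_rot: [0.001, 0.172, 0.985, 0.001]
force: [-0.4, -0.3, -2.0]
opening: 0.0652
grip_force: 15.0
```

Run:
```python
from h import *
go([.555,-.0005,.182])
```

```text
t 3.7 tcp [0.425  0.3183 0.1812] yang 70.24 q6 -0.71 F [-0.4 -0.3 -2. ] -> shift mm [-230.2 -256.1   -0.8] turn 0
```

Call:
play_rows:
  deltas:
    - {"x":-0.01,"y":-0.011,"z":0,"turn":0,"claw":255}
    - {"x":-0.032,"y":-0.036,"z":0,"turn":0,"claw":255}
    - {"x":-0.062,"y":-0.069,"z":0,"turn":0,"claw":255}
    - {"x":-0.092,"y":-0.102,"z":0,"turn":0,"claw":255}
    - {"x":-0.122,"y":-0.136,"z":0,"turn":0,"claw":255}
    - {"x":-0.152,"y":-0.169,"z":0,"turn":0,"claw":255}
    - {"x":-0.182,"y":-0.202,"z":0,"turn":0,"claw":255}
    - {"x":-0.208,"y":-0.231,"z":0,"turn":0,"claw":255}
    - {"x":-0.224,"y":-0.249,"z":0,"turn":0,"claw":255}
    - {"x":-0.23,"y":-0.256,"z":0,"turn":0,"claw":255}

```text
time: 4.7
tcp_pos: [0.554, -0.0038, 0.1782]
tool_rot: [-0.002, 0.173, 0.985, -0.001]
force: [-0.6, 0.0, -1.7]
opening: 0.0648
grip_force: 15.0
```

Call:
play_rows:
  deltas:
    - {"x":0,"y":0,"z":0,"turn":0,"claw":255}
    - {"x":0,"y":0,"z":0,"turn":0,"claw":255}
    - {"x":0,"y":0,"z":0,"turn":0,"claw":255}

```text
time: 5.0
tcp_pos: [0.5536, 0.0009, 0.1802]
tool_rot: [-0.001, 0.171, 0.985, 0.0]
force: [-0.3, 0.1, -2.3]
opening: 0.0646
grip_force: 15.0
```

Run:
```python
from h import *
go([.555,-.0005,.182])
t=imaging.get_image("top"); s=imaging.get_image("side")
o=[]
for c,im in(("top",t),("side",s)):
    u,v=proj(c,[.555,0,.17]).astype(int); print(c,u,v,(u-40,v-45))
    o.append(cv2.resize(im[v-45:v+45,u-40:u+40],None,fx=5,fy=5,interpolation=cv2.INTER_CUBIC))
cv2.imwrite("pics/roll2.png",cv2.convertScaleAbs(np.hstack(o),alpha=1.8))
```

```text
t 5.0 tcp [0.5536 0.0009 0.1802] yang 70.33 q6 -1.35 F [-0.3  0.1 -2.3] -> shift mm [-1.7 -0.8 -1.8] turn 0
top 265 185 (np.int64(225), np.int64(140))
side 254 165 (np.int64(214), np.int64(120))
```

View pics/roll2.png

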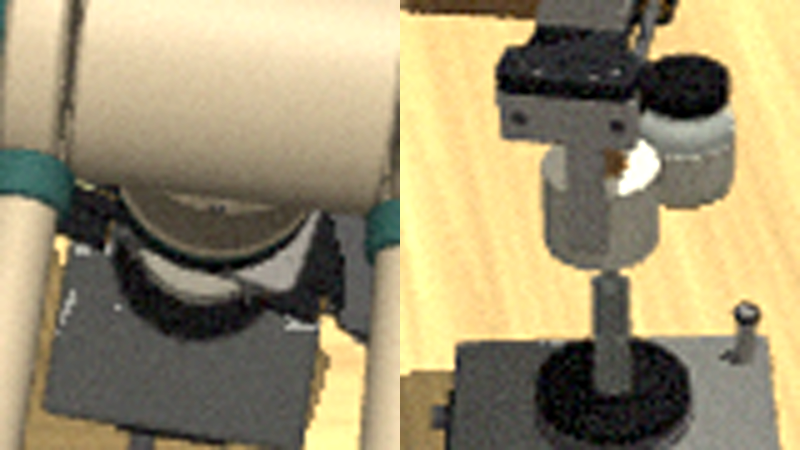

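Side crop: the roll spans u 543–660 (centre 601.5, full-image 254.3), and the spindle is centred at u 611 (256.2). So the roll may sit a few mm toward -x. I'll compute the offset.

Run:
```python
from h import *
for z in(.07,.1,.13,.148): print("sp",z,proj("side",[.555,-.0005,z]))
p=state()[2]
for z in(.166,.19,.216): print("roll",z,proj("side",[p[0],p[1],z]))
# silhouette measurements in full-res picture: spindle rows
s=imaging.get_image("side").astype(int)
g=s.max(2)
for v in (178,184,190): print(v,g[v,246:268])
h=cv2.cvtColor(s.astype(np.uint8),cv2.COLOR_BGR2HSV)[...,1]
for v in (162,165,168): print(v,h[v,238:272])
```

```text
sp 0.07 [255.08096781 193.79950723]
sp 0.1 [254.91356702 185.61176746]
sp 0.13 [254.74115999 177.17916684]
sp 0.148 [254.6352185  171.99746248]
roll 0.166 [254.07827187 166.47957286]
roll 0.19 [253.92590671 159.29491039]
roll 0.216 [253.75654985 151.30901699]
178 [148 154 152 156 157 152  90  37  41  57  44  46  37  70 137 157 148 147
 153 157 156 150]
184 [150 149 147 147 159 150  94  40  41  48  46  49  42  50 118 162 161 151
 144 147 154 149]
190 [ 8  2  8 18  1 13 13 48 45 37 39 46 41 35 29  6 13 13 21 22 18 29]
162 [114 115 123 115 102  21  36  66  38  21  29  28  27   9  20  14  31  38
  42  37  40  25  48  48  38  45  35  71 125 115 119 115 111 120]
165 [115 114 118 114 106  30  40  20  38  44  46  29  19  14  41  24  22  40
  34  34  44  50  34  31  41  53  36  75 111 116 113 111 122 116]
168 [118 114 111 114 116  15  45  54  49  48  31  32  18  36  42  27  26  32
  30  42  41  41  36  46  43  27  38  90 117 111 119 110 109 115]
```

Call:
play_rows:
  deltas:
    - {"x":-0.002,"y":0,"z":0,"turn":0,"claw":255}
    - {"x":-0.004,"y":0,"z":0.005,"turn":0,"claw":255}
    - {"x":-0.004,"y":0,"z":0.01,"turn":0,"claw":255}
    - {"x":-0.004,"y":0,"z":0.015,"turn":0,"claw":255}
    - {"x":-0.004,"y":0,"z":0.02,"turn":0,"claw":255}
    - {"x":-0.004,"y":0,"z":0.021,"turn":0,"claw":255}
    - {"x":-0.004,"y":0,"z":0.021,"turn":0,"claw":255}
    - {"x":-0.004,"y":0,"z":0.021,"turn":0,"claw":255}
    - {"x":-0.004,"y":0,"z":0.021,"turn":0,"claw":255}
    - {"x":-0.004,"y":0,"z":0.021,"turn":0,"claw":255}

```text
time: 6.15
tcp_pos: [0.5584, -0.0018, 0.1597]
tool_rot: [0.0, 0.172, 0.985, 0.0]
force: [0.1, 0.1, -2.5]
opening: 0.0646
grip_force: 15.0
```

```bash
cat >> h.py <<'E'
def edges(line,lo,hi):
    """sub-pixel outer half-level crossings of a dark/low span, background at both ends"""
    l=line[lo:hi].astype(float); b0,b1=np.median(l[:4]),np.median(l[-4:]); m=np.median(l[len(l)//2-3:len(l)//2+3])
    i=np.where(l<(b0+m)/2)[0][0]; j=np.where(l<(b1+m)/2)[0][-1]
    L=i-1+(l[i-1]-(b0+m)/2)/(l[i-1]-l[i]); R=j+((b1+m)/2-l[j])/(l[j+1]-l[j]); return lo+L,lo+R
E
python3 - <<'E'
from h import *
go([.558,-.001,.16])
s=np.mean([imaging.get_image("side") for _ in range(4)],0)
g=s.max(2); h=cv2.cvtColor(s.astype(np.uint8),cv2.COLOR_BGR2HSV)[...,1]
p=state()[2]
for z in(.145,.155,.165): print("roll pred",proj("side",[*p[:2],z]))
for z in(.1,.12): print("spin pred",proj("side",[.558,-.0005,z]))
for v in range(178,187): e=edges(g[v],246,268); print(v,np.round(e,2),round(sum(e)/2,2))
for v in range(164,174): e=edges(h[v],237,275); print(v,np.round(e,2),round(sum(e)/2,2))
E
```

```text
t 6.15 tcp [ 0.5584 -0.0018  0.1597] yang 70.24 q6 -1.35 F [ 0.1  0.1 -2.5] -> shift mm [ 0.7  0.6 -0.3] turn 0
roll pred [255.91572148 172.99817119]
roll pred [255.86256107 170.08684209]
roll pred [255.80886108 167.14596227]
spin pred [255.95970795 185.48774193]
spin pred [255.85574544 179.89420024]
178 [247.61 263.83] 255.72
179 [249.05 261.93] 255.49
180 [251.54 259.82] 255.68
181 [251.91 259.44] 255.68
182 [251.92 259.41] 255.66
183 [251.91 259.37] 255.64
184 [251.94 259.66] 255.8
185 [251.92 259.66] 255.79
186 [251.92 259.65] 255.78
164 [244.32 266.87] 255.6
165 [244.25 266.91] 255.58
166 [244.28 266.77] 255.53
167 [244.42 266.78] 255.6
168 [244.43 266.9 ] 255.67
169 [244.44 266.78] 255.61
170 [244.44 266.76] 255.6
171 [244.38 266.92] 255.65
172 [244.4  266.93] 255.66
173 [244.43 266.82] 255.63
```

Call:
play_rows:
  deltas:
    - {"x":0,"y":0.0005,"z":0.003,"turn":0,"claw":255}
    - {"x":0,"y":0.0005,"z":0.006,"turn":0,"claw":255}
    - {"x":0,"y":0.0005,"z":0.009,"turn":0,"claw":255}
    - {"x":0,"y":0.0005,"z":0.012,"turn":0,"claw":255}
    - {"x":0,"y":0.0005,"z":0.012,"turn":0,"claw":255}
    - {"x":0,"y":0.0005,"z":0.012,"turn":0,"claw":255}

```text
time: 6.95
tcp_pos: [0.5583, -0.0012, 0.1473]
tool_rot: [-0.0, 0.172, 0.985, 0.0]
force: [0.3, 1.1, -2.3]
opening: 0.065
grip_force: 15.0
```

Call:
play_rows:
  deltas:
    - {"x":0,"y":0.0005,"z":0.004,"turn":0,"claw":255}
    - {"x":0,"y":0.001,"z":0.01,"turn":0,"claw":255}
    - {"x":0,"y":0.001,"z":0.018,"turn":0,"claw":255}
    - {"x":0,"y":0.001,"z":0.026,"turn":0,"claw":255}
    - {"x":0,"y":0.001,"z":0.034,"turn":0,"claw":255}
    - {"x":0,"y":0.001,"z":0.042,"turn":0,"claw":255}
    - {"x":0,"y":0.001,"z":0.05,"turn":0,"claw":255}
    - {"x":0,"y":0.001,"z":0.058,"turn":0,"claw":255}
    - {"x":0,"y":0.001,"z":0.064,"turn":0,"claw":255}
    - {"x":0,"y":0.001,"z":0.066,"turn":0,"claw":255}

```text
time: 7.95
tcp_pos: [0.5583, -0.0003, 0.0806]
tool_rot: [-0.001, 0.172, 0.985, 0.0]
force: [0.2, -0.1, -2.4]
opening: 0.0648
grip_force: 15.0
```

Call:
play_rows:
  deltas:
    - {"x":0,"y":0,"z":0.001,"turn":0,"claw":255}
    - {"x":0,"y":0,"z":0.002,"turn":0,"claw":255}
    - {"x":0,"y":0,"z":0.003,"turn":0,"claw":255}
    - {"x":0,"y":0,"z":0.004,"turn":0,"claw":255}
    - {"x":0,"y":0,"z":0.004,"turn":0,"claw":255}
    - {"x":0,"y":0,"z":0.004,"turn":0,"claw":255}

```text
time: 8.55
tcp_pos: [0.5588, -0.0004, 0.0776]
tool_rot: [0.0, 0.172, 0.985, 0.0]
force: [0.0, 0.9, -2.1]
opening: 0.0649
grip_force: 15.0
```

Call:
play_rows:
  deltas:
    - {"x":0,"y":0,"z":0.001,"turn":0,"claw":255}
    - {"x":0,"y":0,"z":0.0015,"turn":0,"claw":255}
    - {"x":0,"y":0,"z":0.0015,"turn":0,"claw":255}
    - {"x":0,"y":0,"z":0.0015,"turn":0,"claw":255}

```text
time: 8.95
tcp_pos: [0.559, -0.0004, 0.0766]
tool_rot: [0.0, 0.172, 0.985, 0.0]
force: [-1.3, -0.5, 4.0]
opening: 0.0652
grip_force: 15.0
```

Contact with the platter (force changed from -2.1 to +4 N). Release and rise straight up.

Call:
play_rows:
  deltas:
    - {"x":0,"y":0,"z":0,"turn":0,"claw":0}
    - {"x":0,"y":0,"z":0,"turn":0,"claw":0}
    - {"x":0,"y":0,"z":0,"turn":0,"claw":0}
    - {"x":0,"y":0,"z":0,"turn":0,"claw":0}
    - {"x":0,"y":0,"z":0,"turn":0,"claw":0}
    - {"x":0,"y":0,"z":-0.02,"turn":0,"claw":0}
    - {"x":0,"y":0,"z":-0.05,"turn":0,"claw":0}
    - {"x":0,"y":0,"z":-0.085,"turn":0,"claw":0}
    - {"x":0,"y":0,"z":-0.12,"turn":0,"claw":0}
    - {"x":0,"y":0,"z":-0.12,"turn":0,"claw":0}

```text
time: 9.95
tcp_pos: [0.5621, -0.0007, 0.2011]
tool_rot: [0.005, 0.171, 0.985, 0.0]
force: [0.7, -0.0, 0.6]
opening: 0.0938
grip_force: 0.0
```

Run:
```python
from h import *
go([.426,-.292,.12],21.6)
```

```text
t 9.95 tcp [ 0.5621 -0.0007  0.2011] yang 70.25 q6 -1.35 F [ 0.7 -0.   0.6] -> shift mm [  30.5 -320.3   80. ] turn 48.7
```

Call:
play_rows:
  deltas:
    - {"x":0.003,"y":-0.03,"z":0,"turn":6,"claw":0}
    - {"x":0.006,"y":-0.07,"z":0,"turn":12,"claw":0}
    - {"x":0.009,"y":-0.11,"z":0,"turn":18,"claw":0}
    - {"x":0.012,"y":-0.15,"z":0,"turn":24,"claw":0}
    - {"x":0.016,"y":-0.19,"z":0,"turn":30,"claw":0}
    - {"x":0.02,"y":-0.23,"z":0.02,"turn":36,"claw":0}
    - {"x":0.023,"y":-0.265,"z":0.04,"turn":42,"claw":0}
    - {"x":0.025,"y":-0.295,"z":0.06,"turn":47,"claw":0}
    - {"x":0.026,"y":-0.312,"z":0.075,"turn":48.7,"claw":0}
    - {"x":0.026,"y":-0.319,"z":0.077,"turn":48.7,"claw":0}

```text
time: 10.95
tcp_pos: [0.4242, -0.2919, 0.1163]
tool_rot: [-0.003, 0.563, 0.826, 0.0]
force: [-1.1, 0.3, 1.4]
opening: 0.0943
grip_force: 0.0
```

Call:
play_rows:
  deltas:
    - {"x":0,"y":0,"z":0,"turn":0,"claw":0}
    - {"x":0,"y":0,"z":0,"turn":0,"claw":0}
    - {"x":0,"y":0,"z":0,"turn":0,"claw":0}

```text
time: 11.25
tcp_pos: [0.4273, -0.2912, 0.1197]
tool_rot: [0.001, 0.562, 0.827, 0.0]
force: [0.4, -0.6, 1.1]
opening: 0.0939
grip_force: 0.0
```

Run:
```python
from h import *
go([.426,-.292,.013],21.6)
t=imaging.get_image("top"); s=imaging.get_image("side")
a=t[135:270,240:410]; b=s[100:320,170:340]
o=np.zeros((600,800,3),np.uint8); o[:405//1,:400]=cv2.resize(a,(400,405)); o[:520,400:800]=cv2.resize(b,(400,520))
cv2.imwrite("pics/hub3.png",cv2.convertScaleAbs(o,alpha=1.8))
```

```text
t 11.25 tcp [ 0.4273 -0.2912  0.1197] yang 21.63 q6 -1.11 F [ 0.4 -0.6  1.1] -> shift mm [-1.000e-01 -1.700e+00  1.067e+02] turn 0.0
```

View pics/hub3.png

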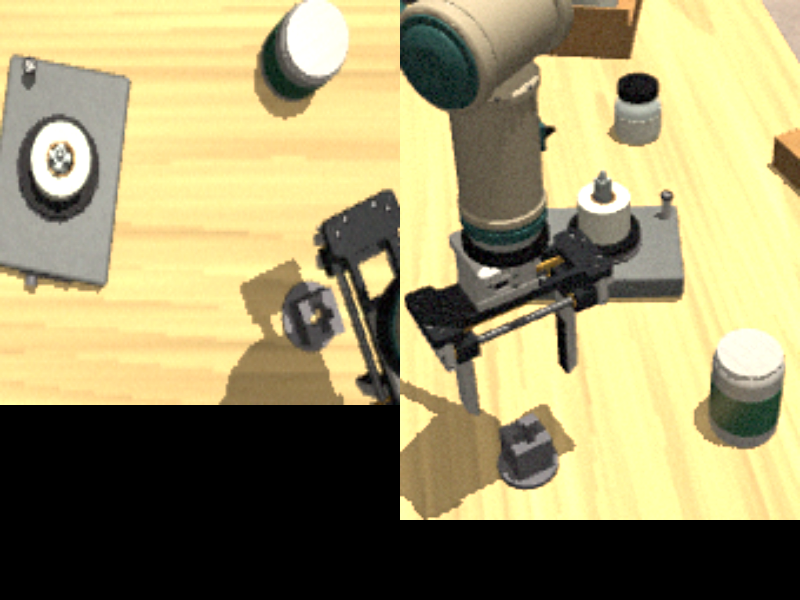

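The roll stands on the platter with the spindle through it. The hub is at crop (315,315), under and aligned with the gripper. Descend and grip.

Call:
play_rows:
  deltas:
    - {"x":0,"y":0,"z":0.03,"turn":0,"claw":0}
    - {"x":0,"y":0,"z":0.06,"turn":0,"claw":0}
    - {"x":0,"y":0,"z":0.085,"turn":0,"claw":0}
    - {"x":0,"y":0,"z":0.104,"turn":0,"claw":0}
    - {"x":0,"y":0,"z":0.104,"turn":0,"claw":0}
    - {"x":0,"y":0,"z":0.104,"turn":0,"claw":255}
    - {"x":0,"y":0,"z":0.104,"turn":0,"claw":255}
    - {"x":0,"y":0,"z":0.104,"turn":0,"claw":255}
    - {"x":0,"y":0,"z":0.104,"turn":0,"claw":255}
    - {"x":0,"y":0,"z":0.104,"turn":0,"claw":255}
  force: 30

```text
time: 12.35
tcp_pos: [0.4268, -0.292, 0.0155]
tool_rot: [0.001, 0.562, 0.827, -0.0]
force: [-0.7, -0.0, 0.2]
opening: 0.0571
grip_force: 0.0
```

Call:
play_rows:
  deltas:
    - {"x":0,"y":0,"z":0,"turn":0,"claw":255}
    - {"x":0,"y":0,"z":0,"turn":0,"claw":255}
    - {"x":0,"y":0,"z":0,"turn":0,"claw":255}
    - {"x":0,"y":0,"z":0,"turn":0,"claw":255}

```text
time: 12.75
tcp_pos: [0.4268, -0.2918, 0.0151]
tool_rot: [0.0, 0.563, 0.827, 0.0]
force: [0.5, 0.6, 1.6]
opening: 0.0396
grip_force: 30.0
```

Call:
play_rows:
  deltas:
    - {"x":0,"y":0,"z":-0.01,"turn":0,"claw":255}
    - {"x":0,"y":0,"z":-0.03,"turn":0,"claw":255}
    - {"x":0,"y":0,"z":-0.06,"turn":0,"claw":255}
    - {"x":0,"y":0,"z":-0.09,"turn":0,"claw":255}
    - {"x":0,"y":0,"z":-0.12,"turn":0,"claw":255}
    - {"x":0,"y":0,"z":-0.15,"turn":0,"claw":255}
    - {"x":0,"y":0,"z":-0.17,"turn":0,"claw":255}
    - {"x":0,"y":0,"z":-0.18,"turn":0,"claw":255}
    - {"x":0,"y":0,"z":-0.18,"turn":0,"claw":255}
    - {"x":0,"y":0,"z":-0.18,"turn":0,"claw":255}

```text
time: 13.75
tcp_pos: [0.4258, -0.2913, 0.194]
tool_rot: [-0.001, 0.562, 0.827, 0.0]
force: [-0.0, -0.3, -1.7]
opening: 0.0399
grip_force: 30.0
```

Run:
```python
from h import *
go([.558,-.0005,.195],-8.4)
```

```text
t 13.75 tcp [ 0.4258 -0.2913  0.194 ] yang 21.55 q6 -1.11 F [-0.  -0.3 -1.7] -> shift mm [221.9 229.7  -0.8] turn 29.9
```

Call:
play_rows:
  deltas:
    - {"x":0.01,"y":0.011,"z":0,"turn":0,"claw":255}
    - {"x":0.032,"y":0.033,"z":0,"turn":3,"claw":255}
    - {"x":0.062,"y":0.064,"z":0,"turn":7,"claw":255}
    - {"x":0.092,"y":0.095,"z":0,"turn":12,"claw":255}
    - {"x":0.122,"y":0.126,"z":0,"turn":17,"claw":255}
    - {"x":0.152,"y":0.157,"z":0,"turn":22,"claw":255}
    - {"x":0.18,"y":0.186,"z":0,"turn":26,"claw":255}
    - {"x":0.204,"y":0.211,"z":0,"turn":29,"claw":255}
    - {"x":0.217,"y":0.225,"z":0,"turn":29.9,"claw":255}
    - {"x":0.222,"y":0.23,"z":0,"turn":29.9,"claw":255}

```text
time: 14.75
tcp_pos: [0.5587, 0.0023, 0.1935]
tool_rot: [-0.001, 0.756, 0.655, -0.0]
force: [-0.3, -0.1, -2.9]
opening: 0.0395
grip_force: 30.0
```

Call:
play_rows:
  deltas:
    - {"x":0,"y":0,"z":0,"turn":0,"claw":255}
    - {"x":0,"y":0,"z":0,"turn":0,"claw":255}
    - {"x":0,"y":0,"z":0,"turn":0,"claw":255}
    - {"x":0,"y":0,"z":0,"turn":0,"claw":255}
    - {"x":0,"y":0,"z":0,"turn":0,"claw":255}
    - {"x":0,"y":0,"z":0,"turn":0,"claw":255}

```text
time: 15.35
tcp_pos: [0.5588, -0.0014, 0.1951]
tool_rot: [0.0, 0.757, 0.653, 0.0]
force: [0.7, 0.2, -1.4]
opening: 0.04
grip_force: 30.0
```

Run:
```python
from h import *
go([.558,-.0005,.195],-8.4)
s=np.mean([imaging.get_image("side") for _ in range(4)],0).astype(np.uint8)
cv2.imwrite("pics/s4raw.png",s)
u,v=proj("side",[.558,0,.16]).astype(int); print(u-40,v-40)
cv2.imwrite("pics/s4.png",cv2.convertScaleAbs(cv2.resize(s[v-40:v+35,u-40:u+40],None,fx=8,fy=8,interpolation=cv2.INTER_CUBIC),alpha=1.8))
```

```text
t 15.35 tcp [ 0.5588 -0.0014  0.1951] yang -8.4 q6 0.02 F [ 0.7  0.2 -1.4] -> shift mm [ 0.7 -0.9  0.1] turn -0.0
215 128
```

View pics/s4.png

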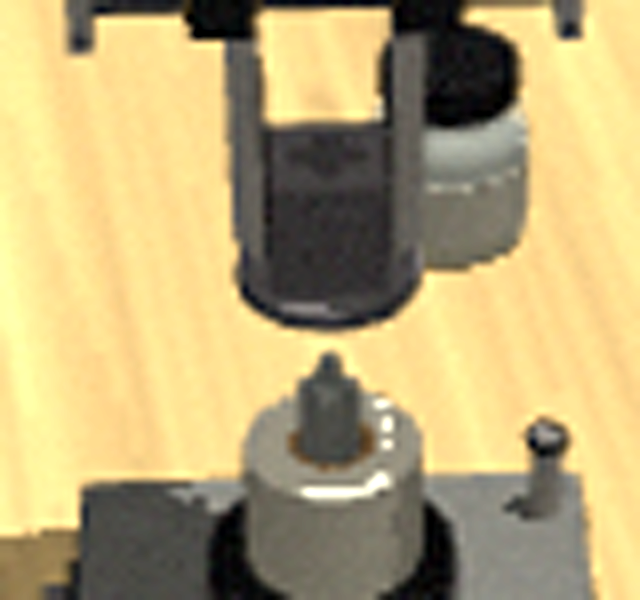

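Side crop: hub flange spans u 238–422 (centre 330) and its front bottom edge is at v≈328. Spindle and pilot are at u≈330, pilot tip at v≈352, and the roll top is centred near v≈446. Lateral alignment is good. Now I'll estimate the depth (y) alignment.

Run:
```python
from h import *
im=cv2.imread("pics/s4raw.png"); p=state()[2]
a=np.linspace(0,2*np.pi,200)
def low(x,y,z,r): q=np.array([proj("side",[x+r*np.cos(t),y+r*np.sin(t),z]) for t in a]); return q[:,1].min(),q[:,1].max()
print("hub bottom",low(*p[:2],p[2]-.0151,.032),"per mm y",low(p[0],p[1]+.001,p[2]-.0151,.032)[1])
for n,z,r in(("platter top",.06,.045),("platter bot",.052,.045),("roll top",.11,.032),("pilot",.148,.003),("rib top",.136,.011)): print(n,low(.558,0,z,r))
u=256
h=cv2.cvtColor(im,cv2.COLOR_BGR2HSV)
for u in (253,256,259): print(u,"V 163-215",im[160:232,u].max(1).tolist())
# silhouette of flange in saturation
print("S",[h[164:175,u,1].tolist() for u in(254,256,258)])
y=np.radians(-8.4)
for sx,sy in((-95,-70),(95,-70),(95,70)): print("boxcorner",proj("side",[.558+sx/1e3*np.cos(y)-sy/1e3*np.sin(y),sx/1e3*np.sin(y)+sy/1e3*np.cos(y),.04]))
cv2.imwrite("pics/s5.png",cv2.convertScaleAbs(cv2.resize(im[175:235,212:300],None,fx=8,fy=8,interpolation=cv2.INTER_CUBIC),alpha=2))
```

```text
hub bottom (np.float64(155.78302462290338), np.float64(169.53503202999144)) per mm y 169.3155219529693
platter top (np.float64(186.50105053925367), np.float64(206.51641598229517))
platter bot (np.float64(188.60515277897886), np.float64(208.65629305763366))
roll top (np.float64(175.70836114529763), np.float64(189.75808959097714))
pilot (np.float64(171.11806272736462), np.float64(172.4197479926362))
rib top (np.float64(172.85246771623275), np.float64(177.64369447419833))
253 V 163-215 [22, 27, 29, 30, 31, 36, 79, 49, 23, 122, 163, 160, 160, 155, 155, 64, 41, 42, 39, 40, 41, 40, 42, 43, 40, 55, 85, 87, 82, 170, 81, 61, 62, 62, 62, 62, 63, 62, 66, 62, 67, 64, 66, 30, 16, 16, 7, 7, 10, 26, 27, 44, 64, 82, 84, 84, 84, 80, 69, 34, 33, 34, 31, 29, 32, 26, 66, 78, 89, 153, 156, 157]
256 V 163-215 [28, 30, 28, 30, 29, 38, 40, 59, 28, 89, 162, 144, 67, 43, 43, 40, 49, 56, 46, 42, 41, 44, 42, 40, 43, 39, 77, 86, 82, 166, 103, 65, 64, 65, 63, 67, 68, 68, 67, 64, 66, 64, 66, 54, 17, 16, 11, 5, 7, 27, 24, 47, 30, 83, 84, 84, 85, 80, 45, 32, 36, 34, 32, 32, 32, 31, 65, 78, 148, 160, 157, 157]
259 V 163-215 [29, 26, 28, 28, 31, 40, 40, 25, 23, 123, 151, 153, 155, 160, 166, 93, 62, 47, 47, 46, 47, 44, 44, 38, 45, 58, 86, 86, 83, 164, 76, 69, 66, 68, 69, 68, 68, 68, 70, 68, 67, 66, 69, 38, 16, 7, 10, 6, 19, 28, 27, 34, 50, 83, 83, 82, 84, 82, 62, 34, 36, 34, 31, 36, 30, 28, 84, 78, 160, 158, 158, 159]
S [[27, 21, 16, 20, 28, 104, 111, 110, 114, 103, 66], [26, 34, 19, 13, 46, 100, 113, 106, 49, 12, 12], [8, 13, 20, 13, 61, 105, 113, 115, 114, 115, 107]]
boxcorner [222.80865602 218.70183709]
boxcorner [290.85198438 216.89682209]
boxcorner [287.0011368  185.69813714]
```

View pics/s5.png

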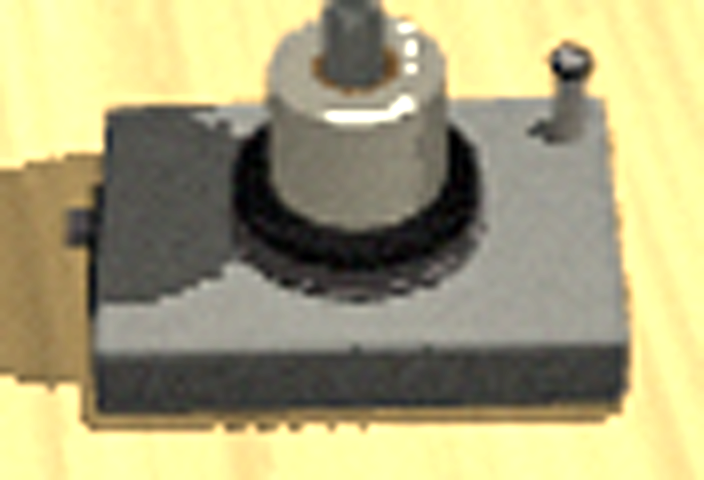

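Box edge, platter and roll edges all match spindle y≈0 within about 1 mm, and the hub is within about 2 mm of the TCP. I'll descend onto the pilot pin and feel the fit.

Call:
play_rows:
  deltas:
    - {"x":0,"y":-0.001,"z":0.008,"turn":0,"claw":255}
    - {"x":0,"y":-0.001,"z":0.016,"turn":0,"claw":255}
    - {"x":0,"y":-0.001,"z":0.024,"turn":0,"claw":255}
    - {"x":0,"y":-0.001,"z":0.03,"turn":0,"claw":255}
    - {"x":0,"y":-0.001,"z":0.035,"turn":0,"claw":255}
    - {"x":0,"y":-0.001,"z":0.038,"turn":0,"claw":255}
    - {"x":0,"y":-0.001,"z":0.041,"turn":0,"claw":255}
    - {"x":0,"y":-0.001,"z":0.043,"turn":0,"claw":255}
    - {"x":0,"y":-0.001,"z":0.043,"turn":0,"claw":255}
    - {"x":0,"y":-0.001,"z":0.043,"turn":0,"claw":255}

```text
time: 16.55
tcp_pos: [0.5581, -0.0007, 0.1521]
tool_rot: [0.0, 0.757, 0.654, 0.0]
force: [-0.1, 0.6, -1.0]
opening: 0.0397
grip_force: 30.0
```

Call:
play_rows:
  deltas:
    - {"x":0,"y":0,"z":0.002,"turn":0,"claw":255}
    - {"x":0,"y":0,"z":0.004,"turn":0,"claw":255}
    - {"x":0,"y":0,"z":0.006,"turn":0,"claw":255}
    - {"x":0,"y":0,"z":0.007,"turn":0,"claw":255}
    - {"x":0,"y":0,"z":0.007,"turn":0,"claw":255}
    - {"x":0,"y":0,"z":0.007,"turn":0,"claw":255}

```text
time: 17.15
tcp_pos: [0.5579, -0.0007, 0.145]
tool_rot: [-0.0, 0.757, 0.654, 0.0]
force: [-0.3, -0.7, -1.5]
opening: 0.0398
grip_force: 30.0
```

Call:
play_rows:
  deltas:
    - {"x":0,"y":0,"z":0.001,"turn":0,"claw":255}
    - {"x":0,"y":0,"z":0.002,"turn":0,"claw":255}
    - {"x":0,"y":0,"z":0.003,"turn":0,"claw":255}
    - {"x":0,"y":0,"z":0.004,"turn":0,"claw":255}
    - {"x":0,"y":0,"z":0.005,"turn":0,"claw":255}
    - {"x":0,"y":0,"z":0.005,"turn":0,"claw":255}
    - {"x":0,"y":0,"z":0.005,"turn":0,"claw":255}

```text
time: 17.85
tcp_pos: [0.5582, -0.0004, 0.1399]
tool_rot: [-0.0, 0.757, 0.654, 0.0]
force: [0.1, 0.9, -1.6]
opening: 0.0396
grip_force: 30.0
```

Foot is at 125 mm, below the 128 mm unmeshed stop, with no force, so the hub is meshed. Keep sliding down.

Call:
play_rows:
  deltas:
    - {"x":0,"y":0,"z":0.002,"turn":0,"claw":255}
    - {"x":0,"y":0,"z":0.004,"turn":0,"claw":255}
    - {"x":0,"y":0,"z":0.006,"turn":0,"claw":255}
    - {"x":0,"y":0,"z":0.008,"turn":0,"claw":255}
    - {"x":0,"y":0,"z":0.01,"turn":0,"claw":255}
    - {"x":0,"y":0,"z":0.012,"turn":0,"claw":255}
    - {"x":0,"y":0,"z":0.013,"turn":0,"claw":255}
    - {"x":0,"y":0,"z":0.013,"turn":0,"claw":255}
    - {"x":0,"y":0,"z":0.013,"turn":0,"claw":255}

```text
time: 18.75
tcp_pos: [0.5583, -0.0004, 0.1272]
tool_rot: [0.0, 0.757, 0.654, 0.001]
force: [1.2, 4.7, 4.6]
opening: 0.0398
grip_force: 30.0
```

Call:
play_rows:
  deltas:
    - {"x":0.0005,"y":0,"z":0,"turn":0,"claw":255}
    - {"x":0.001,"y":0,"z":0,"turn":0,"claw":255}
    - {"x":0.001,"y":0,"z":0,"turn":0,"claw":255}
    - {"x":0.001,"y":0,"z":0,"turn":0,"claw":255}

```text
time: 19.15
tcp_pos: [0.5583, -0.0003, 0.1272]
tool_rot: [0.001, 0.757, 0.654, -0.0]
force: [0.7, 0.9, 4.7]
opening: 0.0395
grip_force: 30.0
```

Call:
play_rows:
  deltas:
    - {"x":0,"y":0,"z":0.0005,"turn":0,"claw":255}
    - {"x":0,"y":0,"z":0.001,"turn":0,"claw":255}
    - {"x":0,"y":0,"z":0.0015,"turn":0,"claw":255}
    - {"x":0,"y":0,"z":0.002,"turn":0,"claw":255}
    - {"x":0,"y":0,"z":0.002,"turn":0,"claw":255}

```text
time: 19.65
tcp_pos: [0.5583, -0.0003, 0.1256]
tool_rot: [0.001, 0.757, 0.654, -0.0]
force: [-0.7, 1.2, 7.8]
opening: 0.0396
grip_force: 30.0
```

Call:
play_rows:
  deltas:
    - {"x":0,"y":0,"z":0.001,"turn":0,"claw":255}
    - {"x":0,"y":0,"z":0.002,"turn":0,"claw":255}
    - {"x":0,"y":0,"z":0.003,"turn":0,"claw":255}
    - {"x":0,"y":0,"z":0.003,"turn":0,"claw":255}
    - {"x":0,"y":0,"z":0.003,"turn":0,"claw":255}
  force: 50

```text
time: 20.15
tcp_pos: [0.5584, -0.0003, 0.1234]
tool_rot: [0.001, 0.757, 0.654, 0.0]
force: [-1.5, 1.9, 12.8]
opening: 0.0401
grip_force: 50.0
```

Run:
```python
from h import *
s=np.mean([imaging.get_image("side") for _ in range(3)],0).astype(np.uint8)
cv2.imwrite("pics/s6raw.png",s)
cv2.imwrite("pics/s6.png",cv2.convertScaleAbs(cv2.resize(s[145:220,212:300],None,fx=8,fy=8,interpolation=cv2.INTER_CUBIC),alpha=2))
go([.558,-.0003,.1176],-8.4)
```

```text
t 20.3 tcp [ 5.584e-01 -3.000e-04  1.234e-01] yang -8.34 q6 0.02 F [-1.   0.9 11.5] -> shift mm [-0.1 -0.4  5.8] turn 0.1
```

View pics/s6.png

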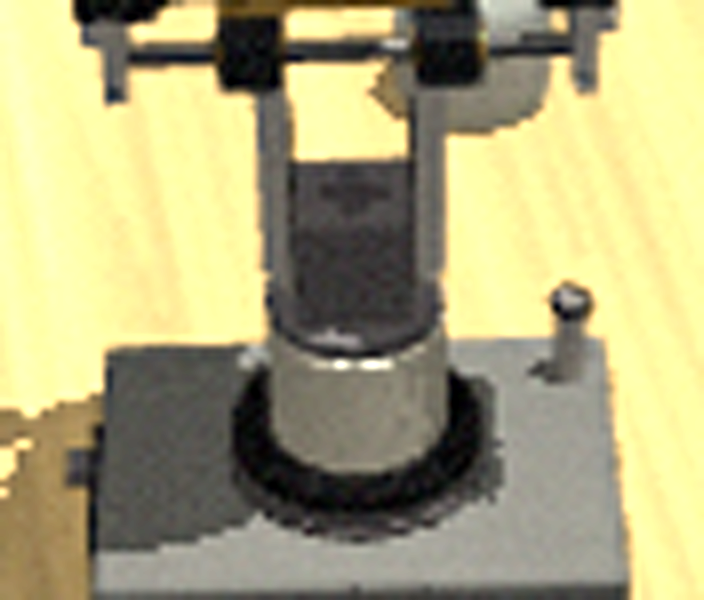

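The crop shows the hub flange resting on the roll at v≈350. I'll check how far the platter has sunk by comparing the roll's bottom edge with the earlier picture.

```bash
cat >> h.py <<'E'
def sink(im):
    """rows of roll bottom edge and box front edge, side camera, several columns"""
    g=cv2.cvtColor(im,cv2.COLOR_BGR2GRAY).astype(float); r=[]
    for u in range(250,263):
        c=g[195:214,u]; i=np.argmax(c[:-1]-c[1:]>12); lv=(np.median(c[:5])+c[i+3])/2
        k=np.where(c<lv)[0][0]; r.append(195+k-1+(c[k-1]-lv)/(c[k-1]-c[k]))
    return np.median(r),np.std(r)
E
python3 - <<'E'
from h import *
a=cv2.imread("pics/s4raw.png");b=cv2.imread("pics/s6raw.png")
print(sink(a),sink(b), "px/mm",(proj("side",[.558,-.032,.06])-proj("side",[.558,-.032,.052]))[1]/8)
print(a[196:215,256].max(1),b[196:215,256].max(1))
E
```

```text
(np.float64(202.72857142857143), np.float64(0.49940234398967676)) (np.float64(203.59574468085106), np.float64(0.40976891526317244)) px/mm -0.26688482045257444
[68 68 67 64 66 64 66 54 17 16 11  5  7 27 24 47 30 83 84] [66 68 67 63 65 68 67 70 24 21 11  9  9 19 28 46 29 84 85]
```

Call:
play_rows:
  deltas:
    - {"x":0,"y":0,"z":0.001,"turn":0,"claw":255}
    - {"x":0,"y":0,"z":0.002,"turn":0,"claw":255}
    - {"x":0,"y":0,"z":0.003,"turn":0,"claw":255}
    - {"x":0,"y":0,"z":0.003,"turn":0,"claw":255}
    - {"x":0,"y":0,"z":0.003,"turn":0,"claw":255}

```text
time: 20.8
tcp_pos: [0.5584, -0.0003, 0.121]
tool_rot: [0.001, 0.757, 0.654, 0.0]
force: [-2.2, 1.8, 14.6]
opening: 0.0397
grip_force: 50.0
```

Call:
play_rows:
  deltas:
    - {"x":0,"y":0,"z":0.001,"turn":0,"claw":255}
    - {"x":0,"y":0,"z":0.0015,"turn":0,"claw":255}
    - {"x":0,"y":0,"z":0.0015,"turn":0,"claw":255}
    - {"x":0,"y":0,"z":0.0015,"turn":0,"claw":255}

```text
time: 21.2
tcp_pos: [0.5584, -0.0003, 0.12]
tool_rot: [0.001, 0.757, 0.654, 0.0]
force: [-2.9, 3.1, 16.7]
opening: 0.0399
grip_force: 50.0
```

Call:
play_rows:
  deltas:
    - {"x":0.0005,"y":-0.0005,"z":0,"turn":0,"claw":255}
    - {"x":0.0005,"y":-0.0005,"z":0.0005,"turn":0,"claw":255}
    - {"x":0.0005,"y":-0.0005,"z":0.0005,"turn":0,"claw":255}
    - {"x":0.0005,"y":-0.0005,"z":0.0005,"turn":0,"claw":255}

```text
time: 21.6
tcp_pos: [0.5584, -0.0002, 0.1197]
tool_rot: [0.002, 0.757, 0.654, 0.0]
force: [-2.0, 0.5, 17.1]
opening: 0.0398
grip_force: 50.0
```

Run:
```python
from h import *
b=np.mean([imaging.get_image("side") for _ in range(4)],0).astype(np.uint8); cv2.imwrite("pics/s7raw.png",b)
a=cv2.imread("pics/s4raw.png"); print(sink(a),sink(b)); print(b[196:215,256].max(1))
# roll region shift by phase/ECC on rim of roll bottom
for nm in("s6raw","s7raw"):
    c=cv2.imread(f"pics/{nm}.png"); r=[]
    A=cv2.GaussianBlur(cv2.cvtColor(a,cv2.COLOR_BGR2GRAY),(3,3),0); C=cv2.GaussianBlur(cv2.cvtColor(c,cv2.COLOR_BGR2GRAY),(3,3),0)
    W=np.float32([[1,0,0],[0,1,0]]); cc,W=cv2.findTransformECC(np.float32(A[196:208,246:267]),np.float32(C[196:208,246:267]),W,cv2.MOTION_TRANSLATION); print(nm,cc,W[:,2])
go([.558,0,.119])
```

```text
(np.float64(202.72857142857143), np.float64(0.49940234398967676)) (np.float64(204.58139534883722), np.float64(0.4088296267194445))
[66 67 66 67 64 65 68 67 70 25 11 16  8  4 20 46 28 83 84]
s6raw 0.999073455125893 [0.06313176 0.6334993 ]
s7raw 0.9961470221543307 [0.2481696 1.5518473]
t 21.8 tcp [ 5.584e-01 -2.000e-04  1.197e-01] yang -8.33 q6 0.02 F [-2.9  1.1 17.5] -> shift mm [ 0.2 -0.4  0.7] turn 0
```

Call:
play_rows:
  deltas:
    - {"x":0,"y":-0.0005,"z":0.0005,"turn":0,"claw":255}
    - {"x":0,"y":-0.0005,"z":0.001,"turn":0,"claw":255}
    - {"x":0,"y":-0.0005,"z":0.0015,"turn":0,"claw":255}
    - {"x":0,"y":-0.0005,"z":0.0015,"turn":0,"claw":255}
    - {"x":0,"y":-0.0005,"z":0.0015,"turn":0,"claw":255}

```text
time: 22.3
tcp_pos: [0.5584, -0.0002, 0.1187]
tool_rot: [0.002, 0.757, 0.654, 0.001]
force: [-2.1, 0.7, 18.3]
opening: 0.0393
grip_force: 50.0
```

Call:
play_rows:
  deltas:
    - {"x":0,"y":0,"z":0.0005,"turn":0,"claw":255}
    - {"x":0,"y":0,"z":0.001,"turn":0,"claw":255}
    - {"x":0,"y":0,"z":0.001,"turn":0,"claw":255}
    - {"x":0,"y":0,"z":0.001,"turn":0,"claw":255}

```text
time: 22.7
tcp_pos: [0.5584, -0.0002, 0.1178]
tool_rot: [0.002, 0.757, 0.654, 0.001]
force: [-1.4, 0.4, 20.4]
opening: 0.0401
grip_force: 50.0
```

Call:
play_rows:
  deltas:
    - {"x":0,"y":0,"z":0.0005,"turn":0,"claw":255}
    - {"x":0,"y":0,"z":0.001,"turn":0,"claw":255}
    - {"x":0,"y":0,"z":0.001,"turn":0,"claw":255}
    - {"x":0,"y":0,"z":0.001,"turn":0,"claw":255}

```text
time: 23.1
tcp_pos: [0.5584, -0.0003, 0.1174]
tool_rot: [0.002, 0.757, 0.654, 0.001]
force: [-3.7, 0.6, 23.4]
opening: 0.0395
grip_force: 50.0
```

Run:
```python
from h import *
b=np.mean([imaging.get_image("side") for _ in range(4)],0).astype(np.uint8); cv2.imwrite("pics/s8raw.png",b)
a=cv2.imread("pics/s4raw.png"); print(sink(b)); print(b[196:215,256].max(1))
G=lambda i:np.float32(cv2.GaussianBlur(cv2.cvtColor(i,cv2.COLOR_BGR2GRAY),(3,3),0))
def sh(a,c,r): W=np.float32([[1,0,0],[0,1,0]]); cc,W=cv2.findTransformECC(G(a)[r],G(c)[r],W,cv2.MOTION_TRANSLATION); return round(cc,4),W[:,2]
s6,s7=[cv2.imread(f"pics/{n}.png") for n in("s6raw","s7raw")]
roll=np.s_[196:208,246:267]; hub=np.s_[160:194,249:264]; fing=np.s_[150:184,240:270]
for n,x,y in(("4-8",a,b),("6-8",s6,b),("7-8",s7,b)): print(n,"roll",sh(x,y,roll),"" if n=="4-8" else ("hub",sh(x,y,hub)))
go([.558,0,.1178])
```

```text
(np.float64(204.98076923076923), np.float64(0.41438366607765165))
[68 67 67 68 67 66 66 66 68 57 17 15 16  8  8 48 28 85 83]
4-8 roll (0.9942, array([0.28495017, 2.254554  ], dtype=float32)) 
6-8 roll (0.9936, array([0.23225448, 1.5628511 ], dtype=float32)) ('hub', (0.9971, array([0.15435727, 1.6915541 ], dtype=float32)))
7-8 roll (0.9978, array([0.05913028, 0.5957997 ], dtype=float32)) ('hub', (0.998, array([0.03833412, 0.64276594], dtype=float32)))
t 23.3 tcp [ 5.584e-01 -2.000e-04  1.174e-01] yang -8.33 q6 0.02 F [-2.9 -0.5 23.2] -> shift mm [ 0.2 -0.4 -0.4] turn 0
```

The roll sank about 8 mm from its original height. The last 1 mm commanded gave only 0.4 mm of travel and 3 N more force, so the platter is at its stop, with the hub moving with the roll and still gripped. Hand in.

Run:
```python
from h import *
print(robot.close_job())
```

```text
the job is handed in; nothing more can be done
None
```

The roll is on the platter and the clamp hub is meshed and home on it. The job was handed in at about 23 s with the gripper still holding the hub down and the platter on or very close to its stop (push about 23 N). I didn't touch the tin or the jar, but I took no final picture of them.

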